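# Scrape the offcuts off the tilting plate

## Task

Lift the scraper off its fork hook and use it to wipe all three metal offcuts along the plate and over its open end into the tray, in a stroke from behind the offcuts, at the closed end, right to the open end. Keep the sprung rubber lip firmly pressed on the plate for the whole stroke, with about 7 N (never above 25 N, which would score the plate); the plate slopes one way or the other, so follow it by feel. Then hang the scraper back on its fork, without touching the offcuts with the fingers or moving the other things on the bench.

Things in the scene. Friction and masses are not known exactly. Their poses are not given: they have to be found in the camera images.
- scraper: Hand scraper, 0.33 kg, 120 mm wide (y), 26 mm thick (x), 128 mm high (z up). Origin: middle of the lower edge of its rubber lip. Wipes along x, same both ways round. Lip 10 x 118 mm, showing 12 mm; it slides up into the block on springs, 4 N per mm, 2.5 mm travel, then solid. Above: block z = 12 to 34 mm, stem 16 mm thick to 74, collar 56 mm across to 82, grip to 128.
- scraper_grip (a point): Middle of the scraper's wooden grip, 105 mm above its origin; axes as the scraper. The grip is 26 mm (x) by 40 mm (y) and runs from 23 mm below this point (collar) to 23 mm above. Held across the 26 mm (fingers closing along x) it does not rock when wiping.
- hook_stand: Fixed steel fork hook on a foot. Origin on the bench under the middle of the hung scraper; z up; -x is the fork's open mouth. Foot 80 mm wide, x = -35 to 95 mm, 10 mm thick; post at x = 61 to 75 mm, 97 mm high. The scraper hangs upright, its width along y, collar on the prongs, origin about 22 mm above the bench. Lift it 15 to 28 mm (more, and the block meets the prongs), draw it out along -x; hang it the reverse way.
- fork (a point): Point on the fork midway between the prongs, level with their tops, 96 mm above the bench; axes as hook_stand. The two 8 mm prongs run along x at y = +-16 mm (24 mm gap for the 16 mm stem), level from the post to x = -34 mm; their last 12 mm, to x = -46 mm, bend up 12 mm and outward to y = +-26 mm. The hung scraper's stem stands at x = 0.
- plate_base: Fixed foot of the plate. Origin on the bench under the plate's middle; x along the plate toward its open end, y across, z up. It carries a smooth steel plate, 260 mm (x) by 146 mm, on side trunnions about the y axis (x = 0, z = 40 mm; brackets at y = +-79 to 94 mm, 52 mm high). The plate is set sloping, up to 0.055 rad either way (7 mm up or down at its ends), not measured; stiff friction holds it.
- plate_mid (a point): Middle of the plate's top, 45 mm above the bench; axes as plate_base, whatever the slope. Rims 5 mm thick, 10 mm above the plate, run along both sides (136 mm between them) and across the closed end (inner face at x = -125 mm). The offcuts leave free the strip from there to x = -88 mm, for setting down the scraper (middle of its lip at x about -107 mm).
- open_edge (a point): Middle of the plate's open end, at its top edge when level. Axes as plate_base.
- chip_tray: Fixed grey open tray, 150 mm (x) by 190 mm (y), 28 mm high, walls 3 mm, under the plate's open end (which overhangs it by 15 mm). Origin: centre of its underside; x points away from the plate.
- offcut_bar: Loose flat steel bar offcut, 64 x 20 x 6 mm, 50 g, on the plate. Origin: centre of its underside; x along its length.
- offcut_angle: Loose aluminium angle offcut, 62 mm long (x), 24 mm wide, 24 mm high, 5 mm thick, 40 g, on the plate. Origin: centre of its underside.
- offcut_tab: Loose dark steel tab offcut, 63 x 26 x 6 mm with a notched end, 50 g, on the plate. Origin: centre of its underside; x along its length.
- grease_tin: Bystander: tin 68 mm across, 69 mm high. Origin: centre of its underside.
- oil_filter: Bystander: white oil filter, 69 mm across, 92 mm high. Origin: centre of its underside.
- bearing: Bystander: ball bearing 52 mm across, 15 mm high. Origin: centre of its underside.
- torch: Bystander: black torch, 127 mm long, lying. Origin: centre of its underside.
- ins_tape: Bystander: roll of black tape, 62 mm across, 19 mm high. Origin: centre of its underside.

How it is judged:
By the outcome, as a careful person would: the job done as asked, in the order asked, and still so for the second after the job is handed in, with the robot touching nothing.
It also fails if it takes over 72 s, if anything falls off the work surface, if the arm or the gripper's body presses on something with over 40 N, if the wrist force passes 120 N, or if a joint passes its speed limit or range.

## Robot

A 7-joint arm with a two-finger parallel gripper is mounted at the origin on a cart in front of the work surface, level with it; the furniture and walls round the work are solid. World frame = base frame: x ahead of the robot, y to its left, z up, the work surface at z = 0. Lengths are in m, angles in rad, forces in N, time in s.
With the tool pointing down it reaches from about 0.425 to 0.875 m from the base axis. Payload 4.7 kg.
Tool frame: the origin (TCP) lies where the fingers leave the gripper's body, on its centre line; the fingertips stand 70 mm ahead of it and the grasp point (between the pads) lies 51 mm ahead of it; z points along the fingers, y is the line along which they close (so a half turn about z gives the same grasp; the last joint's range is limited). The gripper opens to 87 mm and grips with 3 to 60 N. Pads are 19 mm wide; open, the fingers measure 117 mm over their backs; the gripper's body (75 mm by 190 mm) begins 51 mm behind the grasp point.
Start: joints at [1.297, 0.321, -0.07, 1.45, 0.023, 1.371, -0.057], TCP at [0.184, -0.623, 0.292] pointing down, gripper open.
Joint ranges: [-2.86, 2.86], [-0.3, 2.09], [-1.38, 1.24], [0.06, 2.45], [-1.56, 4.7], [0.09, 2.05], [-2.69, 2.69]. Speed limits (rad/s): [2.57, 2.57, 3.14, 3.14, 3.14, 3.14, 3.14].

## Interface

Orientations are given as a rotation vector (axis times angle).
In Python, from bench import ctrl gives the robot as it stands.
- The arm moves only by the tool drive_tool, never from a script. Its argument "motion" is a list of rows, each a list of 3 entries, a list of its own where there are three numbers: the shift along the tool's x, y, z in cm, then the turn, a rotation vector about the tool's x, y, z in degrees, then the opening, from -1 (shut) to 1 (fully open). In form: [[[x, y, z], [ax, ay, az], claw], ...]. A call has 1 to 12 rows; each row shifts and turns the commanded pose from where the row before left it, along the tool's axes as they then stand; what a row does not reach is not made up. A row lasts 1/8 s, in which the tool goes at most 62.5 mm and 10.7 degrees, less where a joint would pass 70% of its speed; a pose out of reach is approached as far as the arm can. A call with a gripper value outside its range is refused whole. The fingers move at their own pace and stop on an object; "force" is the grip in N (left out, the last holds). Time passes only in rows, so rows that do not move let the fingers close. It gives the time, the measured TCP pose, the force, the opening and the grip force at its end, in the units of the state.
- ctrl.get_state(): the state, without advancing time (a new reading comes with each control period).
- ctrl.get_image(name): name is "side" or "top"; returns the picture (480x640x3 uint8, red, green, blue); there is no depth.
- ctrl.calibration(name): a dict with "K" (3x3 intrinsics, pixels), "origin" and "attitude" of the camera in the world. Camera axes: x right, y up, looking along -z (the intrinsics and any distortion apply to the point x, -y, -z); pixel columns grow to the right and rows downward; lengths in m; the calibration is good to about 2 mm. A picture is of the moment at which its call begins. calibration takes no time and is no camera call.
- ctrl.close_job(): hands the job in; it is judged then, once.
The state is a dict: "time": time; "joint_positions": joint angles; "qd": joint speeds; "joint_torque": joint torques, N m; "position": TCP position; "tool_rot": TCP orientation; "ft_force": force on the tool from outside, world axes, zero at the start; "torque": the same for the moment, N m; "grip_width": opening from 0.0 (shut) to 1.0 (fully open); "grip_force": force on a finger pad.
Only numpy, scipy, OpenCV 4.12 (cv2) and the standard library are available. Lean on these libraries where they do the work, as an engineer would, in place of code of your own. Each camera call takes 0.05 s, during which the arm holds its last target. There are 200 camera calls.

## Working session

There is one attempt and no reset: what is moved stays moved. The work goes in short steps, Python scripts to look and compute and a tool call to move; the robot and the scene stay as the last step left them, time stands still between calls to the robot, and variables do not carry over. Pictures are saved under pics/ and viewed, at most 12 in all, crops included, and the job is handed in when it is done.

Besides the shell and the picture viewer there is one more tool, called after "Emit:" by a JSON object that holds its "method" and its "body", one argument or row to a line. drive_tool: Moves the arm, as the interface text tells. Its arguments: {"type":"object","properties":{"motion":{"type":"array","items":{"type":"array"}},"force":{"type":"number"}},"required":["motion"]}

```bash
mkdir -p pics; ls
python3 - <<'E'
from bench import ctrl
import cv2
print(ctrl.get_state())
for n in("side","top"):
    cv2.imwrite(f"pics/{n}0.png",ctrl.get_image(n)[:,:,::-1]); print(n,ctrl.calibration(n))
E
```

```text
pics
{'time': 0.0, 'joint_positions': array([ 1.29706717,  0.32183966, -0.07010734,  1.4516778 ,  0.0226142 ,
        1.37080917, -0.05691951]), 'qd': array([-0.00029324,  0.00141952, -0.00092367, -0.00077996, -0.00060752,
       -0.00018676, -0.00034207]), 'joint_torque': array([-2.54729284e-04, -4.91292894e+01, -4.03714003e-01, -3.12526739e+01,
       -6.37530070e-02,  4.39265231e-02,  1.81574464e-04]), 'position': array([ 0.1843629 , -0.62286202,  0.29114935]), 'tool_rot': array([-3.10721884e+00, -4.50343252e-01,  6.02133803e-04]), 'ft_force': array([ 0.13523969,  0.30748074, -0.34506122]), 'torque': array([ 0.04115258, -0.03995142,  0.00664938]), 'grip_force': 0.0, 'grip_width': 1.002658496353963}
side {'K': array([[592.41977052,   0.        , 314.79995205],
       [  0.        , 592.41977052, 249.92077271],
       [  0.        ,   0.        ,   1.        ]]), 'origin': array([0.29859814, 1.52212666, 0.99690918]), 'attitude': array([ 0.12181192, -1.4820308 , -2.5945117 ])}
top {'K': array([[609.80713619,   0.        , 325.18648293],
       [  0.        , 609.80713619, 237.08240955],
       [  0.        ,   0.        ,   1.        ]]), 'origin': array([ 0.23589427, -0.02467734,  1.53431066]), 'attitude': array([ 0.17202848, -0.17174904, -1.59588556])}
```

View pics/top0.png

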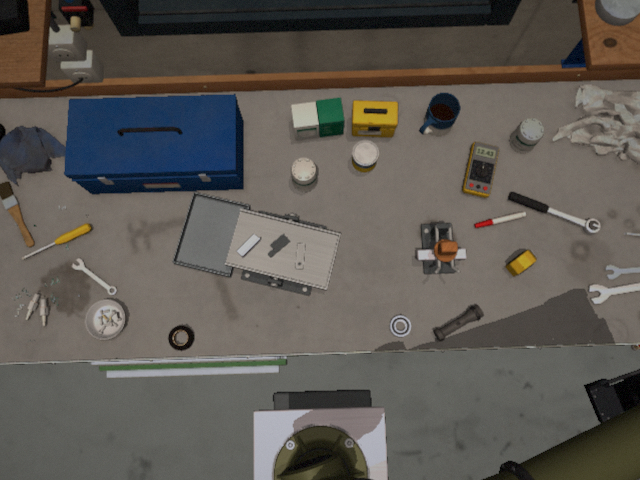

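View pics/side0.png

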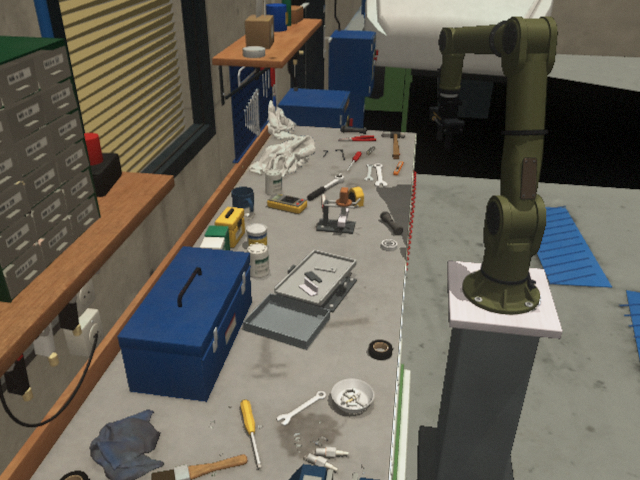

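The top view shows the plate at about (285,248) with its open end to the left, the tray at (213,234), and the scraper on its hook at (440,250). The side view shows the same at (316,278) and (340,205). I'll zoom in on the plate and hook.

```bash
cat > h.py <<'E'
from bench import ctrl
import numpy as np, cv2
from scipy.spatial.transform import Rotation as R
cal={n:ctrl.calibration(n) for n in("side","top")}
def ray(n,u,v):
    c=cal[n]; K=c["K"]; d=np.array([(u-K[0,2])/K[0,0],-(v-K[1,2])/K[1,1],-1.])
    return c["origin"],R.from_rotvec(c["attitude"]).apply(d)
def onz(n,u,v,z):
    o,d=ray(n,u,v); return o+d*(z-o[2])/d[2]
def two(a,b):
    A=[];y=[]
    for n,p in(("top",a),("side",b)):
        o,d=ray(n,*p); d=d/np.linalg.norm(d); P=np.eye(3)-np.outer(d,d); A.append(P);y.append(P@o)
    A=np.vstack(A);y=np.hstack(y); s=np.linalg.lstsq(A,y,rcond=None)
    return s[0],np.linalg.norm(A@s[0]-y)
def pix(n,p):
    c=cal[n]; q=R.from_rotvec(c["attitude"]).inv().apply(np.array(p)-c["origin"]); K=c["K"]
    return np.array([K[0,0]*q[0]/-q[2]+K[0,2],K[1,1]*q[1]/q[2]+K[1,2]])
E
python3 - <<'E'
import cv2,numpy as np
t=cv2.imread("pics/top0.png");s=cv2.imread("pics/side0.png")
f=lambda i,x,y,w,h,k:cv2.resize(i[y:y+h,x:x+w],None,fx=k,fy=k,interpolation=cv2.INTER_CUBIC)
# left top: 170..350,185..300 x4 ; 
cv2.imwrite("pics/c1.png",f(t,165,185,190,115,4))
cv2.imwrite("pics/c2.png",np.hstack([f(t,400,205,80,100,5),f(s,305,175,80,100,5)]))
cv2.imwrite("pics/c3.png",f(s,240,240,130,110,5))
E
```

```text
(no output)
```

View pics/c1.png

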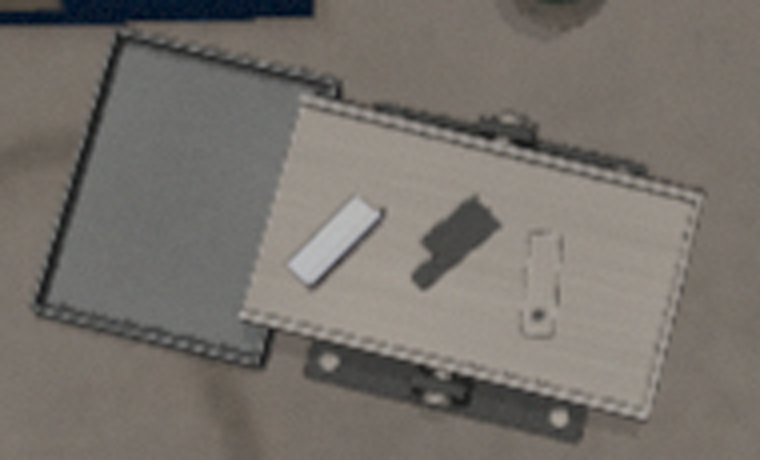

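View pics/c2.png

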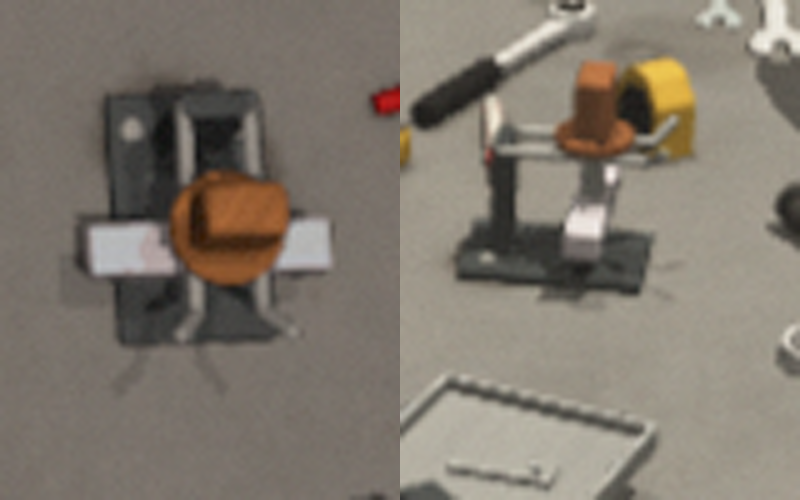

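View pics/c3.png

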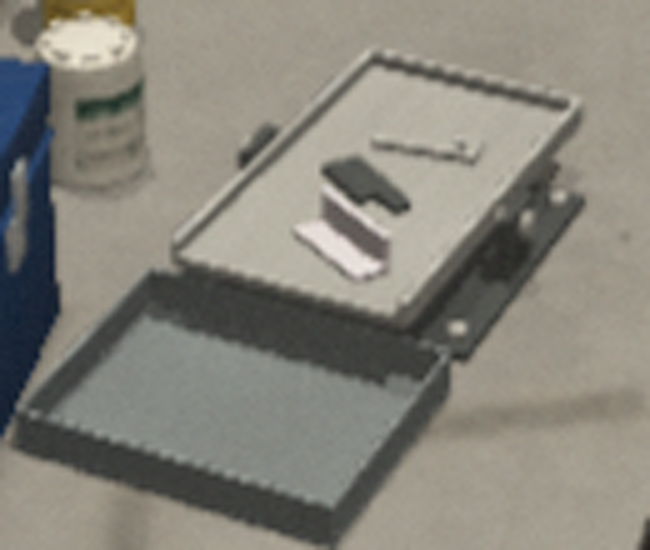

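The crops show the following:
- **Plate corners:** clear in both views. In the top crop they are (305,97), (703,190), (648,415) and (243,318).
- **Scraper:** the grip is upright, and the fork mouth opens toward the robot.

Next I compute the poses.

Run:
```python
from h import *
np.set_printoptions(precision=4,suppress=True)
T=lambda x,y:(165+(x-1.5)/4,185+(y-1.5)/4); S=lambda x,y:(240+(x-2)/5,240+(y-2)/5)
P={}
for k,a,b in(("of",(303,97),(175,246)),("cf",(704,191),(375,50)),("cn",(648,418),(582,98)),("on",(241,319),(400,316))):
    P[k],e=two(T(*a),S(*b)); print(k,P[k],e, onz("top",*T(*a),.055))
Z=[onz("top",*T(*a),.055)for a in((303,97),(704,191),(648,418),(241,319))]
Z=np.array(Z);print("mid",Z.mean(0),"len",np.linalg.norm(Z[0]-Z[1]),np.linalg.norm(Z[3]-Z[2]),"wid",np.linalg.norm(Z[0]-Z[3]))
d=Z[0]+Z[3]-Z[1]-Z[2];print("yaw",np.degrees(np.arctan2(d[1],d[0])))
C=lambda x,y:(400+(x-2)/5,205+(y-2)/5); D=lambda x,y:(305+(x-402)/5,175+(y-2)/5)
F=np.array([onz("top",*C(*a),.010)for a in((107,93),(258,93),(276,338),(120,343))]);print("foot",F)
d=F[0]+F[1]-F[2]-F[3];d/=np.linalg.norm(d);m=F.mean(0);print("yaw",np.degrees(np.arctan2(d[1],d[0])),"mid",m,"origin",m-d*.03)
B=np.array([onz("top",*C(*a),.056)for a in((88,222),(330,218),(332,270),(88,277))]);d=B[0]+B[3]-B[1]-B[2]
print("block",B.mean(0),np.linalg.norm(d)/2,"yaw-90",np.degrees(np.arctan2(d[1],d[0]))-90)
# grip by colour
t=cv2.imread("pics/top0.png")
hsv=cv2.cvtColor(t,cv2.COLOR_BGR2HSV);mk=((hsv[...,0]<18)&(hsv[...,1]>130)).astype(np.uint8)[205:305,400:500]
ys,xs=np.nonzero(mk);print("orange box",xs.min()+400,xs.max()+400,ys.min()+205,ys.max()+205)
# collar circle: centre crop (230,228) at z~.104
print("collar",onz("top",*C(228,229),.104),"griptop",onz("top",*C(246,209),.150))
```

```text
of [0.6423 0.1809 0.0549] 0.0008613579195398129 [0.6429 0.181  0.055 ]
cf [ 0.5735 -0.0688  0.046 ] 0.00388496093350044 [ 0.5743 -0.0684  0.055 ]
cn [ 0.4346 -0.0291  0.0485] 0.00041164309993669797 [ 0.4335 -0.0291  0.055 ]
on [0.5052 0.2201 0.051 ] 0.002376074937755797 [0.5027 0.2193 0.055 ]
mid [0.5384 0.0757 0.055 ] len 0.258682229923184 0.25786219122205956 wid 0.14536701345595876
yaw 74.51005185971054
foot [[ 0.602  -0.2772  0.01  ]
 [ 0.5995 -0.3548  0.01  ]
 [ 0.472  -0.3542  0.01  ]
 [ 0.472  -0.2753  0.01  ]]
yaw -0.5782745254548171 mid [ 0.5364 -0.3154  0.01  ] origin [ 0.5064 -0.3151  0.01  ]
block [ 0.5114 -0.315   0.056 ] 0.1199125322311299 yaw-90 -0.5346766025423477
orange box 434 492 219 261
collar [ 0.5108 -0.315   0.104 ] griptop [ 0.5111 -0.3147  0.15  ]
```

```bash
cat >> h.py <<'E'
def go(x,y,z,a,ref=None):
    "print rotation deg about tool z to yaw a (tool y direction, world deg), then shift (cm) in the resulting tool axes"
    s=ctrl.get_state(); Rt=R.from_rotvec(s["tool_rot"]); Y=Rt.apply([0,1,0]); now=np.degrees(np.arctan2(Y[1],Y[0]))
    c,sn=np.cos(np.radians(a)),np.sin(np.radians(a)); M=np.array([[-sn,c,0],[c,sn,0],[0,0,-1]])
    err=(Rt.inv()*R.from_matrix(M.T)).as_rotvec(degrees=True)
    print("yaw",now.round(2),"turn",err.round(2),"shift cm",(M@(np.array([x,y,z])-s["position"])*100).round(2),"tcp",s["position"].round(4),"F",s["ft_force"].round(2),"T",s["torque"].round(2),"t",s["time"],"grip",s["grip_width"].round(3),s["grip_force"],"q",s["joint_positions"].round(2))
E
python3 -c "
from h import *
go(.510,-.315,.24,-.6)"
```

```text
Traceback (most recent call last):
  File "h.py", line 24, in go
    print("yaw",now.round(2),"turn",err.round(2),"shift cm",(M@(np.array([x,y,z])-s["position"])*100).round(2),"tcp",s["position"].round(4),"F",s["ft_force"].round(2),"T",s["torque"].round(2),"t",s["time"],"grip",s["grip_width"].round(3),s["grip_force"],"q",s["joint_positions"].round(2))
                                                                                                                                                                                                                     ^^^^^^^^^^^^^^^^^^^^^
AttributeError: 'float' object has no attribute 'round'
```

```bash
sed -i 's/s\["grip_width"\].round(3)/round(float(s["grip_width"]),3)/; s/now.round(2)/round(float(now),2)/' h.py
python3 -c "
from h import *
go(.510,-.315,.24,-.6)"
```

```text
yaw -73.51 turn [-9.000e-02 -6.000e-02 -7.291e+01] shift cm [31.13 32.24  5.13] tcp [ 0.1843 -0.6229  0.2913] F [ 0.41  0.75 -0.25] T [0.01 0.04 0.01] t 0.1 grip 0.997 0.0 q [ 1.3   0.32 -0.07  1.45  0.02  1.37 -0.06]
```

Emit:
{"method": "drive_tool", "body": {
  "motion": [
    [[0, 0, 0], [0, 0, -10.4], 1],
    [[0, 0, 0], [0, 0, -10.4], 1],
    [[0, 0, 0], [0, 0, -10.4], 1],
    [[0, 0, 0], [0, 0, -10.4], 1],
    [[0, 0, 0], [0, 0, -10.4], 1],
    [[0, 0, 0], [0, 0, -10.4], 1],
    [[0, 0, 0], [0, 0, -10.4], 1],
    [[0, 0, 0], [0, 0, 0], 1]
  ]
}}

```text
time: 1.1
position: [0.1843, -0.6231, 0.2917]
tool_rot: [-2.237, -2.205, -0.001]
ft_force: [0.1, 0.3, -0.8]
grip_width: 1.0
grip_force: 0.0
```

Emit:
{"method": "drive_tool", "body": {
  "motion": [
    [[3, 3.2, 0], [0, 0, 0], 1],
    [[3, 3.2, 0], [0, 0, 0], 1],
    [[3, 3.2, 0], [0, 0, 0], 1],
    [[3, 3.2, 0], [0, 0, 0], 1],
    [[3, 3.2, 0], [0, 0, 0], 1],
    [[3, 3.2, 0], [0, 0, 0], 1],
    [[3, 3.2, 0], [0, 0, 0], 1],
    [[3, 3.2, 0], [0, 0, 0], 1],
    [[3, 3.2, 0], [0, 0, 0], 1],
    [[3, 3.2, 0], [0, 0, 0], 1],
    [[0, 0, 0], [0, 0, 0], 1],
    [[0, 0, 0], [0, 0, 0], 1]
  ]
}}

```text
time: 2.6
position: [0.5077, -0.3277, 0.2919]
tool_rot: [-2.237, -2.205, 0.002]
ft_force: [-0.3, -0.6, -0.1]
grip_width: 0.996
grip_force: 0.0
```

```bash
python3 -c "
from h import *
go(.510,-.315,.178,-.6)"
```

```text
yaw -0.84 turn [-0.06  0.02 -0.24] shift cm [ 1.28  0.22 11.39] tcp [ 0.5077 -0.3277  0.2919] F [-0.27 -0.63 -0.05] T [-0.08 -0.04 -0.04] t 2.6 grip 0.996 0.0 q [ 0.94  0.26 -0.49  1.56  0.13  1.36  0.42]
```

Emit:
{"method": "drive_tool", "body": {
  "motion": [
    [[1.28, 0.22, 0], [0, 0, -0.2], 1],
    [[0, 0, 3], [0, 0, 0], 1],
    [[0, 0, 3], [0, 0, 0], 1],
    [[0, 0, 3], [0, 0, 0], 1],
    [[0, 0, 2.4], [0, 0, 0], 1],
    [[0, 0, 0], [0, 0, 0], 1],
    [[0, 0, 0], [0, 0, 0], 1]
  ]
}}

```text
time: 3.48
position: [0.5108, -0.3148, 0.1794]
tool_rot: [2.231, 2.21, 0.0]
ft_force: [-0.0, -0.4, -0.2]
grip_width: 0.998
grip_force: 0.0
```

Emit:
{"method": "drive_tool", "body": {
  "motion": [
    [[0, 0, 0], [0, 0, 0], -0.2],
    [[0, 0, 0], [0, 0, 0], -0.4],
    [[0, 0, 0], [0, 0, 0], -0.6],
    [[0, 0, 0], [0, 0, 0], -1],
    [[0, 0, 0], [0, 0, 0], -1],
    [[0, 0, 0], [0, 0, 0], -1],
    [[0, 0, 0], [0, 0, 0], -1],
    [[0, 0, 0], [0, 0, 0], -1]
  ],
  "force": 40
}}

```text
time: 4.47
position: [0.5107, -0.3145, 0.1782]
tool_rot: [2.231, 2.211, 0.0]
ft_force: [1.1, 0.3, -1.3]
grip_width: 0.296
grip_force: 40.0
```

```bash
python3 -c "
from h import *
go(.510,-.315,.178,-.6)
a=ctrl.get_image('top')[:,:,::-1];b=ctrl.get_image('side')[:,:,::-1]
f=lambda i,x,y:cv2.resize(i[y:y+120,x:x+100],None,fx=4,fy=4,interpolation=cv2.INTER_CUBIC)
cv2.imwrite('pics/g1.png',np.hstack([f(a,390,190),f(b,295,145)]))"
```

```text
yaw -0.51 turn [0.02 0.01 0.09] shift cm [-0.05 -0.06  0.02] tcp [ 0.5107 -0.3145  0.1782] F [ 1.07  0.33 -1.27] T [-0.08 -0.19  0.04] t 4.475 grip 0.296 39.990079421550035 q [ 0.92  0.34 -0.49  1.7   0.17  1.14  0.37]
```

View pics/g1.png

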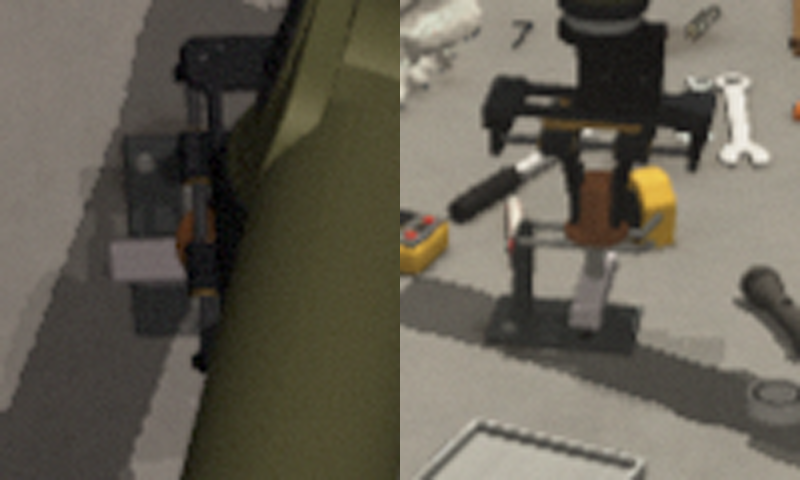

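The grip is held in the fingers at 25.8 mm, and the scraper is upright on the fork in the side view at about (600,250). I'll lift it 20 mm and draw it out.

Emit:
{"method": "drive_tool", "body": {
  "motion": [
    [[0, 0, -0.7], [0, 0, 0], -1],
    [[0, 0, -0.7], [0, 0, 0], -1],
    [[0, 0, -0.7], [0, 0, 0], -1],
    [[0, 0, 0], [0, 0, 0], -1],
    [[0, 0, 0], [0, 0, 0], -1]
  ]
}}

```text
time: 5.2
position: [0.5104, -0.3145, 0.1992]
tool_rot: [-2.231, -2.211, 0.0]
ft_force: [0.8, -1.1, -3.3]
grip_width: 0.293
grip_force: 40.0
```

```bash
python3 -c "
from h import *
go(.41,-.3145,.199,-.6)"
```

```text
yaw -0.51 turn [-0.01  0.    0.09] shift cm [ -0.11 -10.04   0.02] tcp [ 0.5104 -0.3145  0.1992] F [ 0.84 -1.08 -3.31] T [-0.03 -0.1  -0.01] t 5.2 grip 0.293 39.98997548595071 q [ 0.92  0.32 -0.49  1.68  0.16  1.18  0.38]
```

Emit:
{"method": "drive_tool", "body": {
  "motion": [
    [[0, -2, 0], [0, 0, 0], -1],
    [[0, -2, 0], [0, 0, 0], -1],
    [[0, -2, 0], [0, 0, 0], -1],
    [[0, -2, 0], [0, 0, 0], -1],
    [[0, -2, 0], [0, 0, 0], -1],
    [[0, 0, 0], [0, 0, 0], -1],
    [[0, 0, -3], [0, 0, 0], -1],
    [[0, 0, -3], [0, 0, 0], -1],
    [[0, 0, -3], [0, 0, 0], -1],
    [[0, 0, 0], [0, 0, 0], -1]
  ]
}}

```text
time: 6.45
position: [0.4124, -0.3141, 0.2916]
tool_rot: [2.226, 2.208, 0.001]
ft_force: [0.6, -0.8, -3.6]
grip_width: 0.296
grip_force: 40.0
```

Emit:
{"method": "drive_tool", "body": {
  "motion": [
    [[0, 0, 0], [0, 0, -10], -1],
    [[0, 0, 0], [0, 0, -10], -1],
    [[0, 0, 0], [0, 0, -10], -1],
    [[0, 0, 0], [0, 0, -10], -1],
    [[0, 0, 0], [0, 0, -10], -1],
    [[0, 0, 0], [0, 0, -10], -1],
    [[0, 0, 0], [0, 0, -10], -1],
    [[0, 0, 0], [0, 0, -5], -1],
    [[0, 0, 0], [0, 0, 0], -1]
  ]
}}

```text
time: 7.58
position: [0.4103, -0.3131, 0.2876]
tool_rot: [-0.425, -3.111, -0.002]
ft_force: [0.8, 0.3, -3.4]
grip_width: 0.296
grip_force: 40.0
```

```bash
python3 -c "
from h import *
go(.5094,-.0271,.26,74.5)"
```

```text
yaw 74.46 turn [ 0.07 -0.1  -0.04] shift cm [-1.9  30.21  2.76] tcp [ 0.4103 -0.3131  0.2876] F [ 0.82  0.28 -3.4 ] T [ 0.08 -0.12  0.04] t 7.575 grip 0.296 39.989427449181676 q [ 1.1   0.07 -0.52  1.77  0.03  1.32  1.87]
```

Emit:
{"method": "drive_tool", "body": {
  "motion": [
    [[0, 4, 0], [0, 0, 0], -1],
    [[0, 4, 0], [0, 0, 0], -1],
    [[-0.4, 4, 0], [0, 0, 0], -1],
    [[-0.4, 4, 0], [0, 0, 0], -1],
    [[-0.4, 4, 0], [0, 0, 0], -1],
    [[-0.4, 4, 0], [0, 0, 0], -1],
    [[-0.3, 4, 0], [0, 0, 0], -1],
    [[0, 2.2, 0], [0, 0, 0], -1],
    [[0, 0, 0], [0, 0, 0], -1],
    [[0, 0, 0], [0, 0, 0], -1]
  ]
}}

```text
time: 8.82
position: [0.5092, -0.0289, 0.2886]
tool_rot: [-0.427, -3.112, 0.001]
ft_force: [0.5, -1.5, -3.0]
grip_width: 0.293
grip_force: 40.0
```

```bash
python3 -c "
from h import *
go(.5094,-.0271,.215,74.5)
a=ctrl.get_image('top')[:,:,::-1];b=ctrl.get_image('side')[:,:,::-1]
f=lambda i,x,y:cv2.resize(i[y:y+140,x:x+100],None,fx=4,fy=4,interpolation=cv2.INTER_CUBIC)
cv2.imwrite('pics/p1.png',np.hstack([f(a,270,180),f(b,290,190)]))"
```

```text
yaw 74.38 turn [-0.05 -0.05 -0.12] shift cm [0.03 0.17 7.36] tcp [ 0.5092 -0.0289  0.2886] F [ 0.54 -1.55 -2.98] T [ 0.1  -0.14 -0.04] t 8.825 grip 0.293 39.98988591134548 q [ 0.79  0.07 -0.81  1.77  0.05  1.32  1.26]
```

View pics/p1.png

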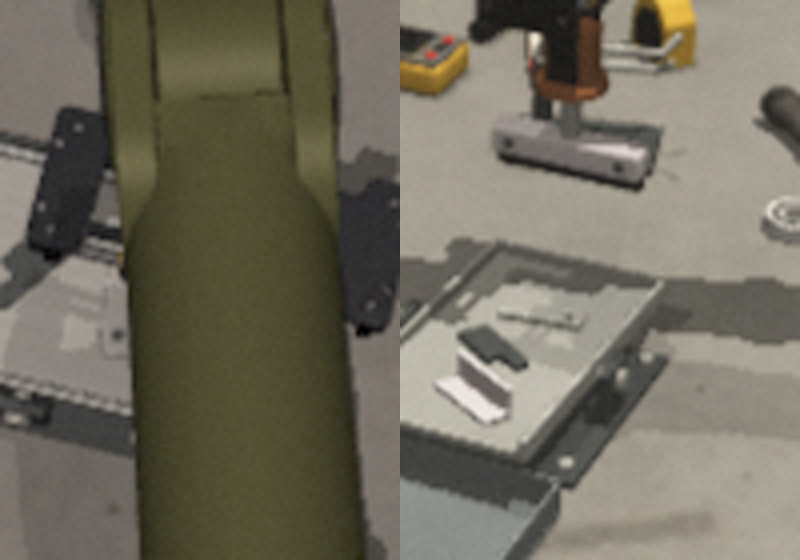

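The scraper is square to the plate and above its closed end, with the strip free below it. Lowering.

Emit:
{"method": "drive_tool", "body": {
  "motion": [
    [[0, 0.2, 2.5], [0, 0, 0], -1],
    [[0, 0, 2.5], [0, 0, 0], -1],
    [[0, 0, 2.0], [0, 0, 0], -1],
    [[0, 0, 0.3], [0, 0, 0], -1],
    [[0, 0, 0], [0, 0, 0], -1],
    [[0, 0, 0], [0, 0, 0], -1]
  ]
}}

```text
time: 9.68
position: [0.5107, -0.026, 0.2173]
tool_rot: [0.425, 3.111, -0.0]
ft_force: [-0.1, -0.0, -2.6]
grip_width: 0.301
grip_force: 40.0
```

```bash
python3 -c "
from h import *
go(.5094,-.0271,.207,74.5)"
```

```text
yaw 74.46 turn [-0.    0.1  -0.04] shift cm [ 0.1  -0.14  1.03] tcp [ 0.5107 -0.026   0.2173] F [-0.12 -0.02 -2.64] T [ 0.09 -0.17  0.01] t 9.675 grip 0.301 39.99002119526267 q [ 0.76  0.14 -0.81  1.87  0.11  1.18  1.21]
```

Emit:
{"method": "drive_tool", "body": {
  "motion": [
    [[0.1, -0.1, 0.5], [0, 0, 0], -1],
    [[0, 0, 0.5], [0, 0, 0], -1],
    [[0, 0, 0], [0, 0, 0], -1],
    [[0, 0, 0], [0, 0, 0], -1]
  ]
}}

```text
time: 10.18
position: [0.5089, -0.0264, 0.2062]
tool_rot: [-0.424, -3.113, 0.0]
ft_force: [0.5, 0.1, -3.1]
grip_width: 0.299
grip_force: 40.0
```

Emit:
{"method": "drive_tool", "body": {
  "motion": [
    [[0, 0, 0.2], [0, 0, 0], -1],
    [[0, 0, 0], [0, 0, 0], -1],
    [[0, 0, 0], [0, 0, 0], -1]
  ]
}}

```text
time: 10.55
position: [0.5089, -0.0265, 0.2042]
tool_rot: [0.424, 3.113, -0.0]
ft_force: [-1.1, 0.5, -3.2]
grip_width: 0.296
grip_force: 40.0
```

Emit:
{"method": "drive_tool", "body": {
  "motion": [
    [[0, 0, 0.2], [0, 0, 0], -1],
    [[0, 0, 0], [0, 0, 0], -1],
    [[0, 0, 0], [0, 0, 0], -1]
  ]
}}

```text
time: 10.92
position: [0.5089, -0.0265, 0.2022]
tool_rot: [-0.424, -3.113, 0.0]
ft_force: [0.4, -0.1, -3.0]
grip_width: 0.297
grip_force: 40.0
```

Emit:
{"method": "drive_tool", "body": {
  "motion": [
    [[0, 0, 0.2], [0, 0, 0], -1],
    [[0, 0, 0], [0, 0, 0], -1],
    [[0, 0, 0], [0, 0, 0], -1]
  ]
}}

```text
time: 11.3
position: [0.5089, -0.0265, 0.2002]
tool_rot: [-0.424, -3.113, 0.0]
ft_force: [-0.2, 0.4, -3.3]
grip_width: 0.296
grip_force: 40.0
```

Emit:
{"method": "drive_tool", "body": {
  "motion": [
    [[0, 0, 0.15], [0, 0, 0], -1],
    [[0, 0, 0], [0, 0, 0], -1],
    [[0, 0, 0], [0, 0, 0], -1]
  ]
}}

```text
time: 11.68
position: [0.5089, -0.0265, 0.1987]
tool_rot: [-0.424, -3.113, 0.0]
ft_force: [1.0, -0.6, -2.9]
grip_width: 0.298
grip_force: 40.0
```

Emit:
{"method": "drive_tool", "body": {
  "motion": [
    [[0, 0, 0.15], [0, 0, 0], -1],
    [[0, 0, 0], [0, 0, 0], -1],
    [[0, 0, 0], [0, 0, 0], -1]
  ]
}}

```text
time: 12.05
position: [0.5089, -0.0264, 0.1972]
tool_rot: [-0.424, -3.113, 0.0]
ft_force: [-0.2, 0.8, -3.5]
grip_width: 0.297
grip_force: 40.0
```

Emit:
{"method": "drive_tool", "body": {
  "motion": [
    [[0, 0, 0.15], [0, 0, 0], -1],
    [[0, 0, 0], [0, 0, 0], -1],
    [[0, 0, 0], [0, 0, 0], -1]
  ]
}}

```text
time: 12.42
position: [0.509, -0.0264, 0.1959]
tool_rot: [0.424, 3.113, -0.0]
ft_force: [0.1, -0.0, -2.2]
grip_width: 0.291
grip_force: 40.0
```

Emit:
{"method": "drive_tool", "body": {
  "motion": [
    [[0, 0, 0.1], [0, 0, 0], -1],
    [[0, 0, 0], [0, 0, 0], -1],
    [[0, 0, 0], [0, 0, 0], -1]
  ]
}}

```text
time: 12.8
position: [0.5091, -0.0265, 0.195]
tool_rot: [0.424, 3.112, -0.0]
ft_force: [-0.3, 0.0, 1.4]
grip_width: 0.296
grip_force: 40.0
```

Emit:
{"method": "drive_tool", "body": {
  "motion": [
    [[0, 0, 0.06], [0, 0, 0], -1],
    [[0, 0, 0], [0, 0, 0], -1],
    [[0, 0.4, -0.018], [0, 0, 0], -1],
    [[0, 0.4, -0.018], [0, 0, 0], -1],
    [[0, 0.4, -0.018], [0, 0, 0], -1]
  ]
}}

```text
time: 13.42
position: [0.5123, -0.0156, 0.1949]
tool_rot: [0.425, 3.112, -0.002]
ft_force: [-1.3, -5.1, 4.9]
grip_width: 0.297
grip_force: 40.0
```

Emit:
{"method": "drive_tool", "body": {
  "motion": [
    [[0, 0.4, -0.02], [0, 0, 0], -1],
    [[0, 0.4, -0.02], [0, 0, 0], -1],
    [[0, 0.4, -0.02], [0, 0, 0], -1],
    [[0, 0.4, -0.02], [0, 0, 0], -1]
  ]
}}

```text
time: 13.92
position: [0.5165, 0.0007, 0.1955]
tool_rot: [0.424, 3.113, -0.001]
ft_force: [-1.4, -6.0, 5.7]
grip_width: 0.296
grip_force: 40.0
```

Emit:
{"method": "drive_tool", "body": {
  "motion": [
    [[0, 0.4, -0.04], [0, 0, 0], -1],
    [[0, 0.4, -0.022], [0, 0, 0], -1],
    [[0, 0.4, -0.022], [0, 0, 0], -1],
    [[0, 0.4, -0.022], [0, 0, 0], -1],
    [[0, 0.4, -0.022], [0, 0, 0], -1]
  ]
}}

```text
time: 14.55
position: [0.5217, 0.02, 0.1967]
tool_rot: [-0.424, -3.113, 0.0]
ft_force: [-1.3, -4.4, 5.2]
grip_width: 0.296
grip_force: 40.0
```

Emit:
{"method": "drive_tool", "body": {
  "motion": [
    [[0, 0.4, -0.04], [0, 0, 0], -1],
    [[0, 0.4, -0.022], [0, 0, 0], -1],
    [[0, 0.4, -0.022], [0, 0, 0], -1],
    [[0, 0.4, -0.022], [0, 0, 0], -1],
    [[0, 0.4, -0.022], [0, 0, 0], -1],
    [[0, 0.4, -0.022], [0, 0, 0], -1]
  ]
}}

```text
time: 15.3
position: [0.5282, 0.0432, 0.1982]
tool_rot: [-0.424, -3.113, 0.0]
ft_force: [-1.5, -4.4, 4.2]
grip_width: 0.298
grip_force: 40.0
```

Emit:
{"method": "drive_tool", "body": {
  "motion": [
    [[0, 0.4, -0.021], [0, 0, 0], -1],
    [[0, 0.4, -0.021], [0, 0, 0], -1],
    [[0, 0.4, -0.021], [0, 0, 0], -1],
    [[0, 0.4, -0.021], [0, 0, 0], -1],
    [[0, 0.4, -0.021], [0, 0, 0], -1],
    [[0, 0.4, -0.021], [0, 0, 0], -1]
  ]
}}

```text
time: 16.05
position: [0.5346, 0.0664, 0.1995]
tool_rot: [-0.424, -3.113, -0.0]
ft_force: [-0.4, -4.8, 2.2]
grip_width: 0.295
grip_force: 40.0
```

```bash
python3 -c "
from h import *
go(.5731,.201,.2,74.5)
a=ctrl.get_image('top')[:,:,::-1];b=ctrl.get_image('side')[:,:,::-1]
f=lambda i,x,y:cv2.resize(i[y:y+130,x:x+100],None,fx=4,fy=4,interpolation=cv2.INTER_CUBIC)
cv2.imwrite('pics/s1.png',np.hstack([f(a,210,180),f(b,260,210)]))"
```

```text
yaw 74.5 turn [ 0.   -0.01 -0.  ] shift cm [-0.11 14.   -0.05] tcp [0.5346 0.0664 0.1995] F [-0.45 -4.76  2.17] T [-1.2   0.21 -0.03] t 16.05 grip 0.295 40.002712863497436 q [ 0.59  0.25 -0.85  1.82  0.2   1.16  0.97]
```

View pics/s1.png

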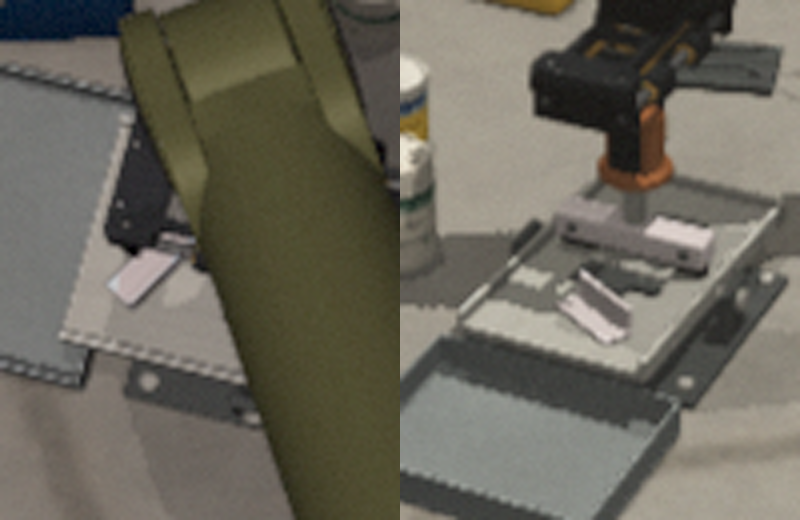

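The side view shows the lip flat on the plate, with the offcuts gathered ahead of it around (610,290). I'll continue and press slightly harder.

Emit:
{"method": "drive_tool", "body": {
  "motion": [
    [[0, 0.4, 0.015], [0, 0, 0], -1],
    [[0, 0.4, -0.01], [0, 0, 0], -1],
    [[0, 0.4, -0.018], [0, 0, 0], -1],
    [[0, 0.4, -0.018], [0, 0, 0], -1],
    [[0, 0.4, -0.018], [0, 0, 0], -1]
  ]
}}

```text
time: 16.77
position: [0.5399, 0.0848, 0.2001]
tool_rot: [-0.425, -3.112, 0.002]
ft_force: [-1.6, -5.6, 5.2]
grip_width: 0.291
grip_force: 40.0
```

Emit:
{"method": "drive_tool", "body": {
  "motion": [
    [[0, 0.4, -0.03], [0, 0, 0], -1],
    [[0, 0.4, -0.02], [0, 0, 0], -1],
    [[0, 0.4, -0.02], [0, 0, 0], -1],
    [[0, 0.4, -0.02], [0, 0, 0], -1],
    [[0, 0.4, -0.02], [0, 0, 0], -1]
  ]
}}

```text
time: 17.4
position: [0.5452, 0.104, 0.2011]
tool_rot: [-0.425, -3.112, 0.002]
ft_force: [-1.5, -4.4, 4.6]
grip_width: 0.297
grip_force: 40.0
```

Emit:
{"method": "drive_tool", "body": {
  "motion": [
    [[0, 0.4, -0.022], [0, 0, 0], -1],
    [[0, 0.4, -0.02], [0, 0, 0], -1],
    [[0, 0.4, -0.02], [0, 0, 0], -1],
    [[0, 0.4, -0.02], [0, 0, 0], -1],
    [[0, 0.4, -0.02], [0, 0, 0], -1],
    [[0, 0.4, -0.02], [0, 0, 0], -1]
  ]
}}

```text
time: 18.15
position: [0.5515, 0.1271, 0.2023]
tool_rot: [-0.425, -3.112, 0.003]
ft_force: [-1.1, -4.8, 4.2]
grip_width: 0.296
grip_force: 40.0
```

Emit:
{"method": "drive_tool", "body": {
  "motion": [
    [[0, 0.4, -0.02], [0, 0, 0], -1],
    [[0, 0.4, -0.02], [0, 0, 0], -1],
    [[0, 0.4, -0.02], [0, 0, 0], -1],
    [[0, 0.4, -0.02], [0, 0, 0], -1],
    [[0, 0.4, -0.02], [0, 0, 0], -1],
    [[0, 0.4, -0.02], [0, 0, 0], -1]
  ]
}}

```text
time: 18.9
position: [0.5579, 0.1502, 0.2034]
tool_rot: [-0.425, -3.112, 0.003]
ft_force: [-1.6, -5.0, 4.1]
grip_width: 0.297
grip_force: 40.0
```

Emit:
{"method": "drive_tool", "body": {
  "motion": [
    [[0, 0.4, -0.02], [0, 0, 0], -1],
    [[0, 0.4, -0.02], [0, 0, 0], -1],
    [[0, 0.4, -0.02], [0, 0, 0], -1],
    [[0, 0.4, -0.02], [0, 0, 0], -1],
    [[0, 0.4, -0.02], [0, 0, 0], -1],
    [[0, 0.4, -0.02], [0, 0, 0], -1]
  ]
}}

```text
time: 19.65
position: [0.5643, 0.1735, 0.2047]
tool_rot: [-0.425, -3.112, 0.002]
ft_force: [-1.8, -4.5, 4.8]
grip_width: 0.295
grip_force: 40.0
```

Emit:
{"method": "drive_tool", "body": {
  "motion": [
    [[0, 0.4, -0.022], [0, 0, 0], -1],
    [[0, 0.4, -0.02], [0, 0, 0], -1],
    [[0, 0.4, -0.02], [0, 0, 0], -1],
    [[0, 0.4, -0.02], [0, 0, 0], -1],
    [[0, 0.4, -0.02], [0, 0, 0], -1],
    [[0, 0.4, -0.02], [0, 0, 0], -1]
  ]
}}

```text
time: 20.4
position: [0.571, 0.1975, 0.2059]
tool_rot: [-0.424, -3.113, -0.0]
ft_force: [-1.0, -5.3, 3.3]
grip_width: 0.297
grip_force: 40.0
```

Emit:
{"method": "drive_tool", "body": {
  "motion": [
    [[0, 0.3, -0.016], [0, 0, 0], -1],
    [[0, 0.3, -0.016], [0, 0, 0], -1]
  ]
}}

```text
time: 20.65
position: [0.5726, 0.2035, 0.2062]
tool_rot: [0.423, 3.113, 0.001]
ft_force: [-0.4, -3.3, 3.4]
grip_width: 0.297
grip_force: 40.0
```

```bash
python3 -c "
from h import *
go(.5731,.201,.2,74.5)
a=ctrl.get_image('top')[:,:,::-1];b=ctrl.get_image('side')[:,:,::-1]
f=lambda i,x,y:cv2.resize(i[y:y+130,x:x+100],None,fx=4,fy=4,interpolation=cv2.INTER_CUBIC)
cv2.imwrite('pics/s2.png',np.hstack([f(a,160,180),f(b,240,240)]))"
```

```text
yaw 74.51 turn [ 0.04 -0.    0.01] shift cm [-0.12 -0.23  0.62] tcp [0.5726 0.2035 0.2062] F [-0.41 -3.28  3.41] T [-0.98  0.13  0.  ] t 20.65 grip 0.297 40.0001047225669 q [ 0.3   0.41 -0.86  1.65  0.33  1.23  0.68]
```

View pics/s2.png

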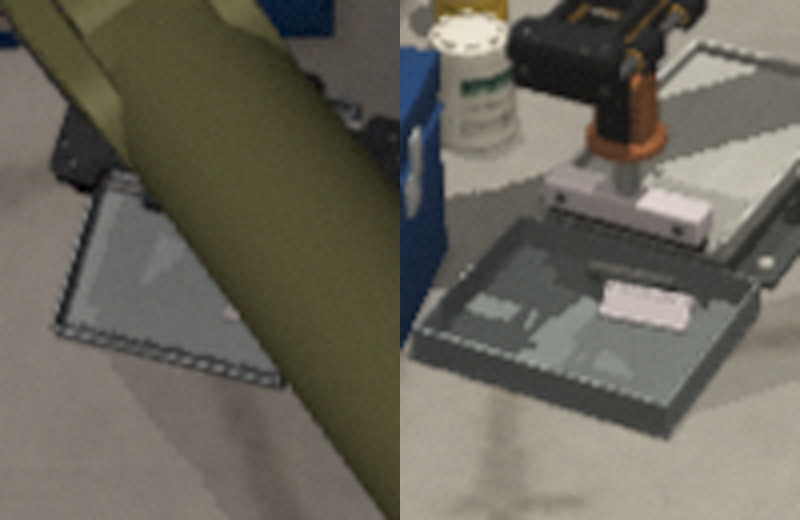

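The angle is in the tray at (645,305), and the lip is at the open edge. I'll push slightly past the edge, then lift.

Emit:
{"method": "drive_tool", "body": {
  "motion": [
    [[0, 0.4, -0.02], [0, 0, 0], -1],
    [[0, 0.4, -0.02], [0, 0, 0], -1],
    [[0, 0.3, -0.02], [0, 0, 0], -1],
    [[0, 0, 0], [0, 0, 0], -1],
    [[0, 0, 0], [0, 0, 0], -1]
  ]
}}

```text
time: 21.38
position: [0.5753, 0.2136, 0.2066]
tool_rot: [-0.423, -3.113, -0.0]
ft_force: [-1.0, 0.1, -3.2]
grip_width: 0.296
grip_force: 40.0
```

Emit:
{"method": "drive_tool", "body": {
  "motion": [
    [[0, 0, -2], [0, 0, 0], -1],
    [[0, 0, -3], [0, 0, 0], -1],
    [[0, 0, -3], [0, 0, 0], -1],
    [[0, -5, 0], [0, 0, 0], -1],
    [[0, -5, 0], [0, 0, 0], -1],
    [[0, -5, 0], [0, 0, 0], -1],
    [[0, -5, 0], [0, 0, 0], -1],
    [[0, -5, 0], [0, 0, 0], -1],
    [[0, -5, 0], [0, 0, 0], -1],
    [[0, -4, 0], [0, 0, 0], -1],
    [[0, 0, 0], [0, 0, 0], -1]
  ]
}}

```text
time: 22.75
position: [0.4838, -0.1181, 0.2882]
tool_rot: [0.434, 3.11, -0.004]
ft_force: [-0.7, 0.6, -3.0]
grip_width: 0.298
grip_force: 40.0
```

```bash
python3 -c "
from h import *
go(.41,-.3145,.29,74.5)
a=ctrl.get_image('top')[:,:,::-1];b=ctrl.get_image('side')[:,:,::-1]
f=lambda i,x,y:cv2.resize(i[y:y+130,x:x+130],None,fx=3,fy=3,interpolation=cv2.INTER_CUBIC)
cv2.imwrite('pics/s3.png',np.hstack([f(a,170,185),f(b,240,240)]))"
```

```text
yaw 74.11 turn [-0.13  0.1  -0.39] shift cm [  1.86 -20.9   -0.18] tcp [ 0.4838 -0.1181  0.2882] F [-0.71  0.55 -3.01] T [ 0.13 -0.16 -0.  ] t 22.75 grip 0.298 39.98979661613703 q [ 0.9   0.03 -0.72  1.8   0.02  1.31  1.47]
```

View pics/s3.png

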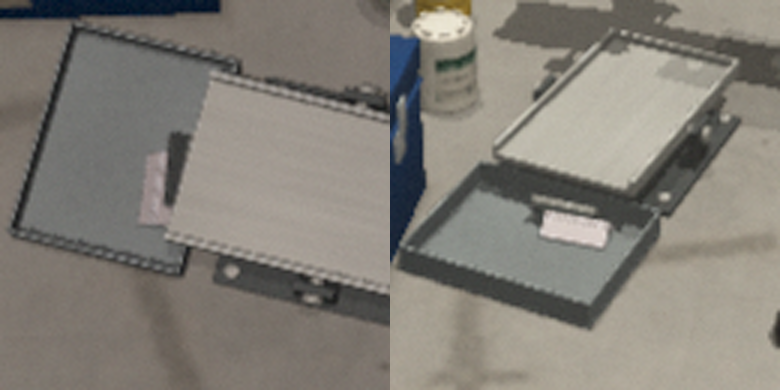

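The plate is empty. All three offcuts are in the tray: the angle and tab in the top crop at (155,190) and (178,165), and the bar in the side crop at (565,205). Now I return to the fork.

Emit:
{"method": "drive_tool", "body": {
  "motion": [
    [[0.3, -4, 0], [0, 0, 0], -1],
    [[0.4, -4, 0], [0, 0, 0], -1],
    [[0.4, -4, 0], [0, 0, 0], -1],
    [[0.4, -4, 0], [0, 0, 0], -1],
    [[0.4, -4, 0], [0, 0, 0], -1],
    [[0, -1, 0], [0, 0, 0], -1],
    [[0, 0, 0], [0, 0, 0], -1]
  ]
}}

```text
time: 23.72
position: [0.411, -0.3105, 0.2872]
tool_rot: [0.422, 3.112, 0.001]
ft_force: [0.6, 0.6, -2.8]
grip_width: 0.295
grip_force: 40.0
```

Emit:
{"method": "drive_tool", "body": {
  "motion": [
    [[0, 0, 0], [0, 0, 10], -1],
    [[0, 0, 0], [0, 0, 10], -1],
    [[0, 0, 0], [0, 0, 10], -1],
    [[0, 0, 0], [0, 0, 10], -1],
    [[0, 0, 0], [0, 0, 10], -1],
    [[0, 0, 0], [0, 0, 10], -1],
    [[0, 0, 0], [0, 0, 10], -1],
    [[0, 0, 0], [0, 0, 5], -1],
    [[0, 0, 0], [0, 0, 0], -1],
    [[0, 0, 0], [0, 0, 0], -1]
  ]
}}

```text
time: 24.98
position: [0.4109, -0.3102, 0.2871]
tool_rot: [2.227, 2.216, 0.0]
ft_force: [-0.1, 0.1, -2.2]
grip_width: 0.295
grip_force: 40.0
```

```bash
python3 -c "
from h import *
go(.4105,-.3145,.1995,-.5)"
```

```text
yaw -0.3 turn [ 0.02 -0.    0.2 ] shift cm [-0.43 -0.03  8.76] tcp [ 0.4109 -0.3102  0.2871] F [-0.06  0.08 -2.19] T [ 0.   -0.07  0.01] t 24.975 grip 0.295 39.989966014400125 q [ 1.06  0.06 -0.48  1.77  0.03  1.31  0.57]
```

Emit:
{"method": "drive_tool", "body": {
  "motion": [
    [[-0.4, 0, 3], [0, 0, 0.2], -1],
    [[0, 0, 3], [0, 0, 0], -1],
    [[0, 0, 2.75], [0, 0, 0], -1],
    [[0, 0, 0], [0, 0, 0], -1],
    [[0, 0, 0], [0, 0, 0], -1]
  ]
}}

```text
time: 25.6
position: [0.4108, -0.3156, 0.2005]
tool_rot: [2.233, 2.207, 0.0]
ft_force: [0.2, -0.8, -3.1]
grip_width: 0.292
grip_force: 40.0
```

```bash
python3 -c "
from h import *
go(.5105,-.3145,.1995,-.5)
a=ctrl.get_image('top')[:,:,::-1];b=ctrl.get_image('side')[:,:,::-1]
f=lambda i,x,y:cv2.resize(i[y:y+120,x:x+100],None,fx=4,fy=4,interpolation=cv2.INTER_CUBIC)
cv2.imwrite('pics/g2.png',np.hstack([f(a,390,190),f(b,310,145)]))"
```

```text
yaw -0.66 turn [ 0.08  0.05 -0.16] shift cm [0.2  9.97 0.1 ] tcp [ 0.4108 -0.3156  0.2005] F [ 0.21 -0.76 -3.14] T [-0.02 -0.13 -0.04] t 25.6 grip 0.292 39.989976631477475 q [ 1.05  0.14 -0.48  1.88  0.07  1.14  0.54]
```

View pics/g2.png

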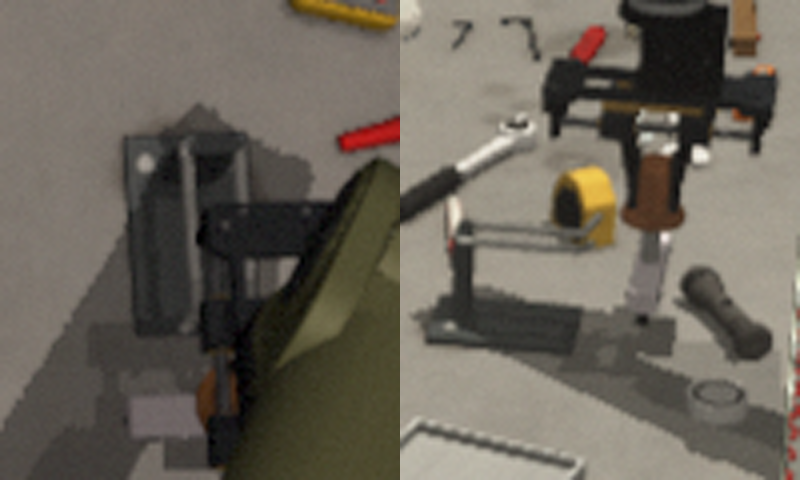

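The scraper is upright in front of the fork mouth. I'll slide it in.

Emit:
{"method": "drive_tool", "body": {
  "motion": [
    [[0.1, 1, 0.1], [0, 0, -0.1], -1],
    [[0, 1, 0], [0, 0, 0], -1],
    [[0, 1, 0], [0, 0, 0], -1],
    [[0, 1, 0], [0, 0, 0], -1],
    [[0, 1, 0], [0, 0, 0], -1],
    [[0, 1, 0], [0, 0, 0], -1]
  ]
}}

```text
time: 26.45
position: [0.4708, -0.3151, 0.1983]
tool_rot: [-2.233, -2.21, 0.0]
ft_force: [-0.5, -0.1, -4.1]
grip_width: 0.299
grip_force: 40.0
```

```bash
python3 -c "
from h import *
go(.5105,-.3145,.1992,-.5)"
```

```text
yaw -0.61 turn [-0.01 -0.   -0.11] shift cm [ 0.09  3.97 -0.09] tcp [ 0.4708 -0.3151  0.1983] F [-0.46 -0.08 -4.12] T [-0.02 -0.09  0.03] t 26.45 grip 0.299 39.98966543935239 q [ 0.98  0.25 -0.5   1.77  0.13  1.16  0.43]
```

Emit:
{"method": "drive_tool", "body": {
  "motion": [
    [[0.08, 1, -0.05], [0, 0, 0], -1],
    [[0, 1, 0], [0, 0, 0], -1],
    [[0, 1, 0], [0, 0, 0], -1],
    [[0, 0.97, 0], [0, 0, 0], -1],
    [[0, 0, 0], [0, 0, 0], -1],
    [[0, 0, 0], [0, 0, 0], -1]
  ]
}}

```text
time: 27.2
position: [0.5095, -0.3147, 0.1987]
tool_rot: [-2.233, -2.209, 0.001]
ft_force: [-0.3, 0.3, -3.2]
grip_width: 0.298
grip_force: 40.0
```

Emit:
{"method": "drive_tool", "body": {
  "motion": [
    [[0, 0, 0.5], [0, 0, 0], -1],
    [[0, 0, 0.5], [0, 0, 0], -1],
    [[0, 0, 0.5], [0, 0, 0], -1],
    [[0, 0, 0.3], [0, 0, 0], -1],
    [[0, 0, 0], [0, 0, 0], -1],
    [[0, 0, 0], [0, 0, 0], -1]
  ]
}}

```text
time: 27.95
position: [0.5099, -0.3147, 0.181]
tool_rot: [2.233, 2.21, 0.0]
ft_force: [0.4, -1.0, -2.4]
grip_width: 0.298
grip_force: 40.0
```

Emit:
{"method": "drive_tool", "body": {
  "motion": [
    [[0, 0, 0.1], [0, 0, 0], -1],
    [[0, 0, 0.1], [0, 0, 0], -1],
    [[0, 0, 0], [0, 0, 0], -1],
    [[0, 0, 0], [0, 0, 0], -1]
  ]
}}

```text
time: 28.45
position: [0.5098, -0.3147, 0.1789]
tool_rot: [2.233, 2.21, -0.0]
ft_force: [0.5, -0.3, -3.5]
grip_width: 0.296
grip_force: 40.0
```

Emit:
{"method": "drive_tool", "body": {
  "motion": [
    [[0, 0, 0.08], [0, 0, 0], -1],
    [[0, 0, 0], [0, 0, 0], -1],
    [[0, 0, 0], [0, 0, 0], -1]
  ]
}}

```text
time: 28.82
position: [0.5099, -0.3148, 0.1783]
tool_rot: [2.233, 2.209, -0.0]
ft_force: [-0.8, -0.3, -2.1]
grip_width: 0.294
grip_force: 40.0
```

Close to seated; I'll go slightly lower until the weight is on the prongs.

Emit:
{"method": "drive_tool", "body": {
  "motion": [
    [[0, 0, 0.05], [0, 0, 0], -1],
    [[0, 0, 0], [0, 0, 0], -1],
    [[0, 0, 0], [0, 0, 0], -1]
  ]
}}

```text
time: 29.2
position: [0.5099, -0.3147, 0.1782]
tool_rot: [2.233, 2.209, -0.0]
ft_force: [-1.9, 1.8, 5.2]
grip_width: 0.297
grip_force: 40.0
```

Emit:
{"method": "drive_tool", "body": {
  "motion": [
    [[0, 0, -0.03], [0, 0, 0], -1],
    [[0, 0, 0], [0, 0, 0], -1],
    [[0, 0, 0], [0, 0, 0], -0.3],
    [[0, 0, 0], [0, 0, 0], -0.1],
    [[0, 0, 0], [0, 0, 0], 0.3],
    [[0, 0, 0], [0, 0, 0], 1],
    [[0, 0, 0], [0, 0, 0], 1],
    [[0, 0, 0], [0, 0, 0], 1],
    [[0, 0, 0], [0, 0, 0], 1]
  ]
}}

```text
time: 30.32
position: [0.5098, -0.3147, 0.1779]
tool_rot: [2.233, 2.209, -0.0]
ft_force: [0.5, 0.4, 0.2]
grip_width: 0.931
grip_force: 0.0
```

Emit:
{"method": "drive_tool", "body": {
  "motion": [
    [[0, 0, -1], [0, 0, 0], 1],
    [[0, 0, -2], [0, 0, 0], 1],
    [[0, 0, -4], [0, 0, 0], 1],
    [[0, 0, -4], [0, 0, 0], 1],
    [[-4, -3, 0], [0, 0, 0], 1],
    [[-4, -3, 0], [0, 0, 0], 1],
    [[-4, -3, 0], [0, 0, 0], 1],
    [[-4, -3, 0], [0, 0, 0], 1],
    [[-4, -3, 0], [0, 0, 0], 1],
    [[0, 0, 0], [0, 0, 0], 1],
    [[0, 0, 0], [0, 0, 0], 1]
  ]
}}

```text
time: 31.7
position: [0.3583, -0.5128, 0.2891]
tool_rot: [2.232, 2.209, 0.001]
ft_force: [0.3, 0.8, -0.0]
grip_width: 0.998
grip_force: 0.0
```

```bash
python3 -c "
from h import *
go(.5105,-.3145,.1992,-.5)
a=ctrl.get_image('top')[:,:,::-1];b=ctrl.get_image('side')[:,:,::-1]
f=lambda i,x,y:cv2.resize(i[y:y+120,x:x+100],None,fx=4,fy=4,interpolation=cv2.INTER_CUBIC)
cv2.imwrite('pics/g3.png',np.hstack([f(a,390,190),f(b,310,145)]))
for n,i in(('top',a),('side',b)):
    d=cv2.absdiff(i,cv2.imread(f'pics/{n}0.png')).max(2)
    m=cv2.morphologyEx((d>60).astype(np.uint8),cv2.MORPH_OPEN,np.ones((2,2)))
    c,_=cv2.findContours(m,0,2); print(n,[cv2.boundingRect(k) for k in c if cv2.contourArea(k)>15])"
```

```text
yaw -0.6 turn [ 0.09  0.03 -0.1 ] shift cm [19.96 15.05  8.99] tcp [ 0.3583 -0.5128  0.2891] F [ 0.31  0.83 -0.03] T [-0.01 -0.14 -0.03] t 31.7 grip 0.998 0.0 q [ 1.22  0.29 -0.37  1.51  0.11  1.36  0.83]
top [(390, 475, 34, 5), (428, 449, 42, 31), (486, 446, 22, 17), (526, 374, 114, 106), (462, 347, 98, 102), (594, 304, 15, 13), (545, 245, 95, 78), (269, 236, 21, 22)]
side [(292, 312, 22, 11), (306, 281, 12, 12), (306, 273, 17, 11), (351, 208, 55, 41), (367, 201, 21, 9), (355, 188, 9, 9), (378, 186, 35, 24), (407, 134, 11, 21), (371, 131, 13, 22), (444, 59, 20, 9), (479, 56, 16, 4), (386, 34, 57, 30), (428, 31, 13, 8), (481, 22, 16, 5), (514, 16, 14, 5)]
```

View pics/g3.png

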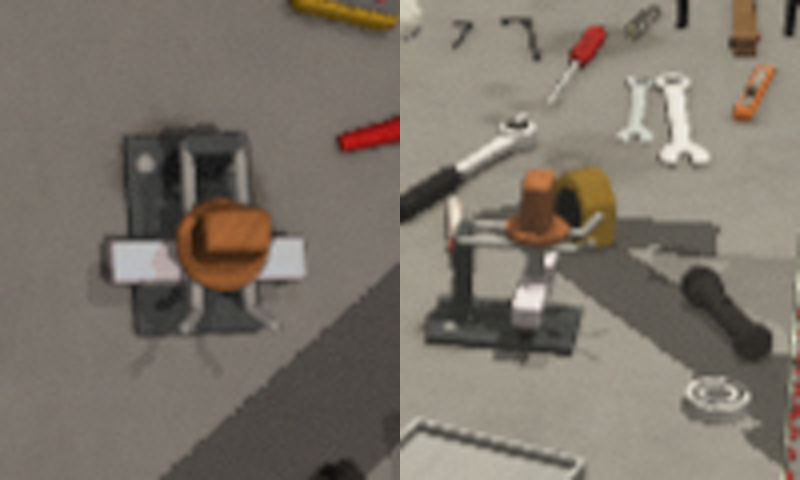

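The scraper hangs upright on the fork at (225,245), as it did at the start. The differences from the first pictures look like the arm, shadows and moved offcuts only.

```bash
python3 -c "
from bench import ctrl
print(ctrl.close_job())"
```

```text
the job is handed in; nothing more can be done
None
```

All three offcuts were wiped into the tray with about 5–9 N of lip pressure at each reading along the stroke, the scraper is hanging back on its fork, and the job was handed in at about 32 s; no verdict came back.

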